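# Refit the tapered stopcock peg of the herb waterer so that it holds

## Task

The waterer's winged stopcock peg stands in the wooden rest: lift it by its brass swivel bead, set it loosely in the tap with the red end of its wings towards the white tank, and let go of it. Then take it by the wings and turn it half round while pressing it down, until the red end points along the spout, the wings sit practically on the tap's face and the peg stays down by itself; never force it (pressing with more than about 30 N strains the tower's mount). Let go, and leave the pots, tray, dome, tamper and trowel as they stand.

Things in the scene. Friction and masses are not known exactly. Their poses are not given: they have to be found in the camera images.
- peg: Stopcock peg, about 130 g, upright (z up) in rest and tap. Origin on its axis at the underside of the wings. The green wings above the origin are one straight bar 50 mm long (x), 16 mm thick (y), 28 mm high, its +x end red. Below it a brown wooden taper, above it a brass bead.
- taper_tip (a point): Tip of the peg's wooden taper, on the axis, 42 mm below the peg's origin. The taper's radius is 13.3 mm at the wings and 7.6 mm at 38 mm below them, then a chamfered tip.
- pointer (a point): Middle of the red end face of the peg's wings: 25 mm out along the peg's +x, 14 mm above its origin.
- bead_mid (a point): Brass swivel bead on top of the peg, an upright cylinder of 12 mm diameter from 31 to 53 mm above the peg's origin; this point lies on the axis 45 mm above the origin. It spins almost freely (0.008 N m): it carries the peg, which keeps its heading to the bead if moved smoothly, but cannot turn it against the taper's friction; the wings can.
- tap: The waterer, fixed: base, tank and, on a rubber mount, an aluminium tower 58 x 58 mm, upper face 85 mm high, with an upright tapered hole lined with springy cork (six segments). Origin under the hole's axis at the table. +x points along the spout, an aluminium tube of 22 mm diameter, 45 mm high, ending 83 mm from the axis. On the -x side stands the tank.
- tower (a joint): How far the tower has sunk on its rubber mount, m: 0 at rest; it gives 1 mm per 12 N of downward push and springs back. More than 2.5 mm (about 30 N) strains it.
- tap_mouth (a point): Centre of the hole's mouth, 85 mm above the table; axes as the tap's. A peg set in loosely bites with its wings 5.5 to 6 mm above the face. Pressed straight down it jams. Turned while pressed with 15 to 22 N it works its way down in a quarter to half turn, needing up to 0.5 N m, and holds by friction, which differs from day to day. The face stops the wings.
- spout_mark (a point): Small red mark on the tower's face, 25 mm from the hole's axis towards the spout.
- tank_lid (a point): Centre of the blue lid of the white tank, 92 mm behind the hole's axis (tap's -x), 72 mm high. The tank is 105 mm (x) by 150 mm (y), from 39 to 144 mm behind the axis; a filler cap stands up to 82 mm.
- rest: Dark hardwood rest, fixed, 96 (x) x 76 (y) x 75 mm high; origin under its centre. A slot 20 mm wide along x, its floor 48 mm high, takes the wings (they stick out 1 mm), and a hole 30 mm wide the taper, which comes out upward; fingers find room only at the bead. Lift the peg straight up by more than 75 mm to clear it.
- pot_sage: Glazed blue pot of sage, 116 mm wide, 105 mm high (190 mm with leaves); origin under its centre. Leave alone.
- pot_mint: Glazed blue pot of mint, same size as the sage. Leave alone.
- tray: Black plastic seed tray, 150 x 220 x 48 mm; origin under its centre. Leave alone.
- dome: Glass dome, 116 mm wide, 165 mm high; origin under its centre. Leave alone.
- tamper: Hardwood tamper standing on its foot, 54 mm wide, 110 mm high. Leave alone.
- trowel: Small green plastic trowel lying flat, 245 mm long along its x, near the lamp's clamp. Leave alone.

How it is judged:
By the outcome, as a careful person would: the job done as asked, in the order asked, and still so for the second after the job is handed in, with the robot touching nothing.
It also fails if it takes over 72 s, if anything falls off the work surface, if the arm or the gripper's body presses on something with over 40 N, if the wrist force passes 120 N, or if a joint passes its speed limit or range.

## Robot

A 6-joint arm with a two-finger parallel gripper is mounted at the origin on the work surface. World frame = base frame: x ahead of the robot, y to its left, z up, the work surface at z = 0. Lengths are in m, angles in rad, forces in N, time in s.
With the tool pointing down it reaches from about 0.325 to 0.775 m from the base axis. Payload 9.3 kg.
Tool frame: the origin (TCP) lies between the finger pads; the fingertips stand bot.tip_reach ahead of it and the grasp point (between the pads) is the TCP (bot.tip_reach is the distance from the TCP to the fingertips, in m); z points along the fingers, y is the line along which they close (so a half turn about z gives the same grasp; the last joint's range is limited). The gripper opens to 85 mm and grips with 20 to 120 N. Pads are 22 mm wide; open, the fingers measure 114 mm over their backs; the gripper's body (76 mm by 85 mm) begins 54 mm behind the grasp point. The pads swing forward as they close: fully open they stand 13 mm farther back than shut.
Start: joints at [-1.391, 0.259, 0.021, 1.334, 0, 1.418], TCP at [0.18, -0.52, 0.226] pointing down, gripper open.
Joint ranges: [-3.04, 3.04], [-0.91, 1.82], [-1.04, 1.36], [-1.92, 1.95], [-1.52, 1.45], [-3.14, 3.14]. Speed limits (rad/s): [2.22, 2.22, 2.79, 3.14, 3.14, 3.14].

## Interface

Orientations are given as a unit quaternion [w, x, y, z].
In Python, from workcell import bot, viewer, job gives the robot as it stands. The module is installed in compiled form; this text tells all that it offers.
- The arm moves only by the tool apply_moves, never from a script. Its argument "motion" is a list of rows, each a list of 2 entries, a list of its own where there are three numbers: the shift along the tool's x, y, z in m, then the turn, a rotation vector about the tool's x, y, z in rad. In form: [[[x, y, z], [ax, ay, az]], ...]. A call has exactly 10 rows; each row is the pose to reach, as a shift and turn from the pose commanded when the call began, along the tool's axes at that moment; what a row does not reach only later rows make up. A row lasts 1/10 s, in which the tool goes at most 50 mm and 8.59 degrees, less where a joint would pass 70% of its speed; a pose out of reach is approached as far as the arm can. A call with a gripper value outside its range is refused whole. "gripper" is the finger opening in m, from 0 to 0.0854, set as the call begins (left out, the last holds). The fingers move at their own pace and stop on an object; "force" is the grip in N (left out, the last holds). Time passes only in rows, so rows that repeat a pose let the fingers close, or fill a call up. It gives the time, the measured TCP pose, the force, the opening and the grip force at its end, in the units of the state.
- bot.get_state(): the state, without advancing time (a new reading comes with each control period).
- viewer.read_camera(name): name is "scene" or "top"; returns the picture (400x640x3 uint8, blue, green, red); there is no depth.
- viewer.camera_info(name): a dict with "fx", "fy", "cx", "cy" (pixels), "dist_coeffs" ([k1, k2, p1, p2, k3] as OpenCV has them; the pictures are not rectified), "R" (3x3) and "t" (3): a world point X has camera coordinates R X + t. Camera axes: x right, y down, z forward; pixel columns grow to the right and rows downward; lengths in m; the calibration is good to about 2 mm. A picture is of the moment at which its call begins. camera_info takes no time and is no camera call.
- job.sign_off(): hands the job in; it is judged then, once.
The state is a dict: "time_s": time; "joint_positions": joint angles; "qd": joint speeds; "joint_efforts": joint torques, N m; "ee_pos": TCP position; "eef_rot": TCP orientation; "force": force on the tool from outside, world axes, zero at the start; "moment": the same for the moment, N m; "gripper_width": finger opening in m; "gripper_force": force on a finger pad.
Only numpy, scipy, OpenCV 4.12 (cv2) and the standard library are available. Lean on these libraries where they do the work, as an engineer would, in place of code of your own. Each camera call takes 0.05 s, during which the arm holds its last target. There are 200 camera calls.

## Working session

There is one attempt and no reset: what is moved stays moved. The work goes in short steps, Python scripts to look and compute and a tool call to move; the robot and the scene stay as the last step left them, time stands still between calls to the robot, and variables do not carry over. Pictures are saved under pics/ and viewed, at most 11 in all, crops included, and the job is handed in when it is done.

Besides the shell and the picture viewer there is one more tool, called as name(argument=value, ...) on one line, values as JSON. apply_moves: Moves the arm, as the interface text tells. Its arguments: {"type":"object","properties":{"motion":{"type":"array"},"gripper":{"type":"number"},"force":{"type":"number"}},"required":["motion"]}

```bash
mkdir -p pics; python3 - <<'E'
from workcell import bot, viewer
import cv2
s=bot.get_state(); print({k:s[k] for k in('time_s','ee_pos','eef_rot','force','gripper_width')}, bot.tip_reach)
for n in("scene","top"):
    cv2.imwrite(f"pics/{n}0.png",viewer.read_camera(n)); print(n,viewer.camera_info(n))
E
```

```text
{'time_s': 0.0, 'ee_pos': array([ 0.17960903, -0.51953402,  0.22557545]), 'eef_rot': array([-6.64861464e-04,  9.86188690e-01,  1.65624350e-01, -4.30432008e-06]), 'force': array([-0.43450984, -0.60837625,  0.20819141]), 'gripper_width': 0.08534265659416099} 0.019
scene {'fx': 385.8002088119353, 'fy': 385.8002088119353, 'cx': 325.08614371191226, 'cy': 203.6446932043191, 'dist_coeffs': array([-0.04255532,  0.        ,  0.        ,  0.        ,  0.        ]), 'R': array([[-0.8622497 ,  0.50647587, -0.00276703],
       [ 0.42990632,  0.72898362, -0.5326945 ],
       [-0.26777979, -0.46050524, -0.84630308]]), 't': array([ 0.52138215, -0.1639385 ,  1.46596151])}
top {'fx': 518.0049557284888, 'fy': 518.0049557284888, 'cx': 319.58982053817135, 'cy': 207.81491572031373, 'dist_coeffs': array([-0.05244276,  0.        ,  0.        ,  0.        ,  0.        ]), 'R': array([[ 2.42516570e-02, -9.99693674e-01,  4.94124293e-03],
       [-9.86062502e-01, -2.47341916e-02, -1.64526477e-01],
       [ 1.64598296e-01, -8.82334673e-04, -9.86360290e-01]]), 't': array([-0.08071931,  0.57220242,  1.76266717])}
```

View pics/scene0.png

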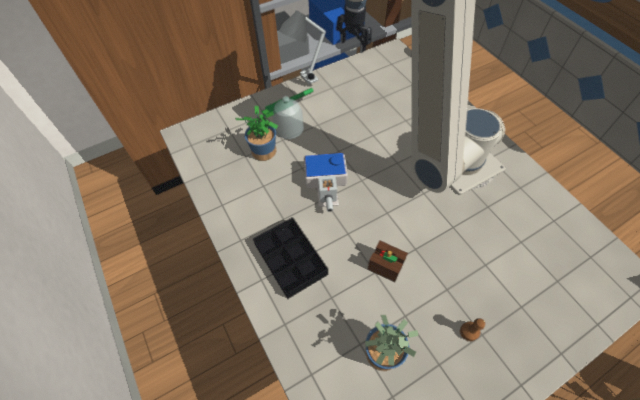

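View pics/top0.png

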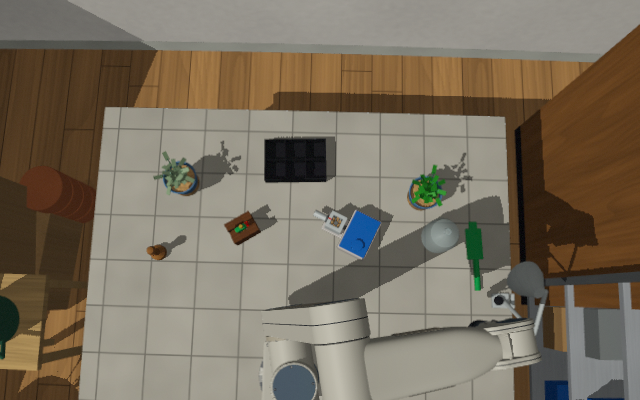

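The rest is at scene (388,260) / top (242,229) and the tap's hole is near scene (328,184) / top (336,222). The blue lid is at top (360,234) and the spout points to the left in top. I'll make enlarged crops next.

```bash
python3 - <<'E'
import cv2,numpy as np
t=cv2.imread("pics/top0.png");s=cv2.imread("pics/scene0.png")
def c(im,x,y):return cv2.resize(im[y-20:y+20,x-26:x+27],(400,300),interpolation=cv2.INTER_CUBIC)
cv2.imwrite("pics/crops.png",np.vstack([np.hstack([c(t,242,229),c(t,336,222)]),np.hstack([c(s,388,260),c(s,328,186)])]))
E
```

```text
(no output)
```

View pics/crops.png

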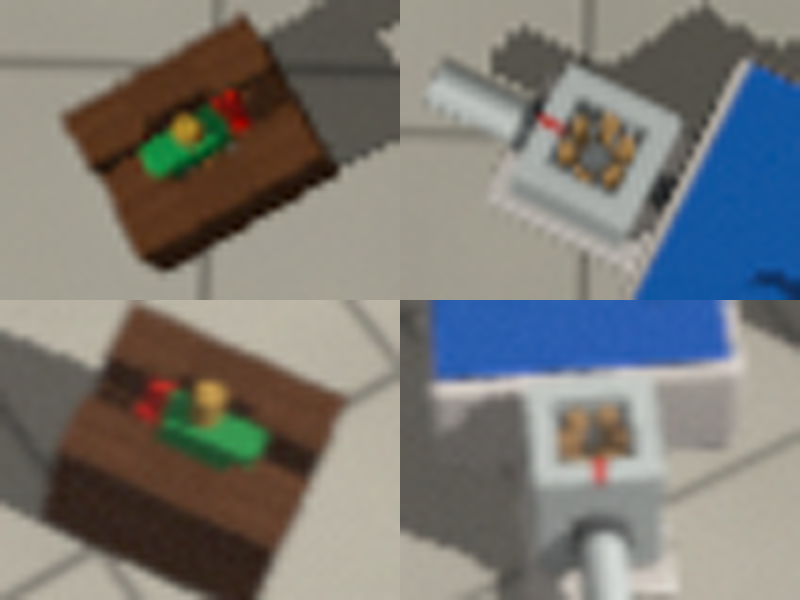

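```bash
cat > h.py <<'E'
import cv2,numpy as np
from workcell import bot, viewer
def ray(n,p):
    i=viewer.camera_info(n);K=np.array([[i['fx'],0,i['cx']],[0,i['fy'],i['cy']],[0,0,1]])
    u=cv2.undistortPoints(np.array([[p]],float),K,i['dist_coeffs'])[0,0]
    R=np.array(i['R']);return -R.T@i['t'],R.T@np.array([u[0],u[1],1])
def onz(n,p,z):
    o,d=ray(n,p);return o+d*(z-o[2])/d[2]
def tri(a,b):
    (o1,d1),(o2,d2)=ray("top",a),ray("scene",b)
    k=np.linalg.lstsq(np.c_[d1,-d2],o2-o1,rcond=None)[0]
    A,B=o1+d1*k[0],o2+d2*k[1];return (A+B)/2,np.linalg.norm(A-B)
def proj(n,X):
    i=viewer.camera_info(n);K=np.array([[i['fx'],0,i['cx']],[0,i['fy'],i['cy']],[0,0,1]])
    return cv2.projectPoints(np.array([X],float),cv2.Rodrigues(np.array(i['R']))[0],np.array(i['t']),K,i['dist_coeffs'])[0][0,0]
def mask(im,box,col):
    x0,y0,x1,y1=box;h=cv2.cvtColor(im[y0:y1,x0:x1],cv2.COLOR_BGR2HSV);H,S,V=[h[...,k].astype(int) for k in range(3)]
    m={'blue':(H>100)&(H<125)&(S>150),'green':(H>45)&(H<85)&(S>120),'red':((H<6)|(H>174))&(S>170)&(V>110),'brass':(H>12)&(H<28)&(S>90)&(V>140)}[col]
    m=m.astype(np.uint8);n,l,st,c=cv2.connectedComponentsWithStats(m)
    if n<2:return None
    k=1+np.argmax(st[1:,4]);return c[k]+[x0,y0],st[k,4],(l==k)
E
python3 - <<'E'
from h import *
im={'top':cv2.imread("pics/top0.png"),'scene':cv2.imread("pics/scene0.png")}
B={'top':dict(r=(216,209,269,249),t=(310,202,400,270)),'scene':dict(r=(362,240,415,280),t=(295,145,355,212))}
for n in im:
    for c,w in(('brass','r'),('green','r'),('red','r'),('red','t'),('blue','t')):
        a=mask(im[n],B[n][w],c)
        if a is None: print(n,c,w,None);continue
        z={'brass':.095,'green':.076,'red':.076}.get(c) if w=='r' else {'red':.085,'blue':.072}[c]
        print(n,c,w,a[0].round(1),a[1],onz(n,a[0],z).round(4))
f=lambda cx,cy,u,v:(cx-26+u/7.547-.5,cy-20+v/7.5-.5)
g={'top':{'hole':f(336,222,597,145) and f(336,222,197,145),'mark':f(336,222,149,122),'tipspout':f(336,222,38,80)},
 'scene':{'hole':f(328,186,197,132),'mark':f(328,186,200,170)}}
for n in g:
  for k,p in g[n].items(): print(n,k,np.round(p,1),onz(n,p,.045 if 'tip' in k else .085).round(4))
print('beadtop top',onz('top',f(242,229,187,123),.101),'scene',onz('scene',f(388,260,211,88),.101))
for n,cx,cy,pts in(('top',242,229,[(65,118),(240,15),(335,165)]),('scene',388,260,[(140,5),(345,105),(272,250+298-300),(48,190)])):
  print(n,[onz(n,f(cx,cy,*q),.075).round(3)[:2] for q in pts])
for n,cx,cy,pts in(('top',336,222,[(175,65),(283,125),(222,238),(112,180)]),('scene',328,186,[(127,82),(255,78),(262,172),(135,182)])):
  P=np.array([onz(n,f(cx,cy,*q),.085)[:2] for q in pts]); print(n,'tower',P.round(4).tolist(),P.mean(0))
E
```

```text
top brass r [240.  225.7] 7 [0.498  0.2012 0.095 ]
top green r [239.8 228.1] 54 [0.4921 0.2043 0.076 ]
top red r [245.2 221.8] 4 [0.5145 0.1868 0.076 ]
top red t None
top blue t [359.7 233.8] 1060 [ 0.4834 -0.2058  0.072 ]
scene brass r [389.4 252.2] 12 [0.498  0.2014 0.095 ]
scene green r [390.1 258. ] 57 [0.5    0.2121 0.076 ]
scene red r [381.  254.5] 6 [0.5171 0.1885 0.076 ]
scene red t None
scene blue t [324.8 164.3] 753 [ 0.4875 -0.2013  0.072 ]
top hole [335.6 220.8] [ 0.5242 -0.1222  0.085 ]
top mark [329.2 217.8] [ 0.5342 -0.1003  0.085 ]
top tipspout [314.5 212.2] [ 0.5586 -0.0493  0.045 ]
scene hole [327.6 183.1] [ 0.5251 -0.1182  0.085 ]
scene mark [328.  188.2] [ 0.5345 -0.0996  0.085 ]
beadtop top [0.49998477 0.19951376 0.101     ] scene [0.4983079 0.2005649 0.101    ]
top [array([0.504, 0.259]), array([0.554, 0.182]), array([0.486, 0.135])]
scene [array([0.491, 0.146]), array([0.446, 0.226]), array([0.508, 0.262]), array([0.57 , 0.196])]
top tower [[0.5607, -0.1115], [0.5343, -0.1609], [0.482, -0.1343], [0.5072, -0.0842]] [ 0.52105874 -0.12271773]
scene tower [[0.5382, -0.1584], [0.487, -0.1308], [0.5113, -0.0846], [0.5627, -0.1087]] [ 0.52480418 -0.120643  ]
```

The crops show the bead top at top (240,225), the red wing end up-right of it at about (246,221), the tap's hole at top (335.6,220.8) and the red mark at (329,218). The two views agree to about 3 mm: bead (0.4985, 0.201), hole (0.5245, -0.1205), tap heading about 64.7°. Next I'll refine the peg heading and work out the first move.

```bash
cat >> h.py <<'E'
def pose():
    s=bot.get_state();w,x,y,z=s['eef_rot'];return s,np.array(s['ee_pos']),np.arctan2(2*(x*y+w*z),w*w+x*x-y*y-z*z)
def plan(target,psi_deg):
    s,p,psi=pose();d=np.array(target)-p;c,n=np.cos(psi),np.sin(psi)
    print('t',s['time_s'],'p',p.round(4),'psi',np.degrees(psi).round(2),'F',s['force'].round(2),'w',round(s['gripper_width'],4),'q',np.round(s['joint_positions'],2))
    print('shift',np.round([c*d[0]+n*d[1],n*d[0]-c*d[1],-d[2]],4),'az',round(psi-np.radians(psi_deg),4),'dist',np.linalg.norm(d).round(3))
E
python3 - <<'E'
from h import *
im={'top':cv2.imread("pics/top0.png"),'scene':cv2.imread("pics/scene0.png")}
for n,box in(('top',(216,209,269,249)),('scene',(362,240,415,280))):
    x0,y0,x1,y1=box;h=cv2.cvtColor(im[n][y0:y1,x0:x1],cv2.COLOR_BGR2HSV).astype(int)
    H,S,V=h[...,0],h[...,1],h[...,2]
    m=(S>140)&(V>90)&(((H>45)&(H<85))|(H<6)|(H>174))
    # slot/rest: bright brown top face
    b=((S>60)&(H<20)&(V>60)).astype(np.uint8)
    P=np.array([onz(n,(x+x0,y+y0),.076)[:2] for y,x in zip(*np.nonzero(m))])
    e,v=np.linalg.eigh(np.cov(P.T));print(n,len(P),P.mean(0),np.degrees(np.arctan2(*v[::-1,1])),np.sqrt(e*12),cv2.minAreaRect(P.astype(np.float32)*1000))
    P=np.array([onz(n,(x+x0,y+y0),.075)[:2] for y,x in zip(*np.nonzero(b))]);print(len(P),cv2.minAreaRect(P.astype(np.float32)*1000))
plan([.4985,.201,.226],122.7)
E
```

```text
top 43 [0.4956319  0.20127454] 123.84674232127342 [0.01818434 0.05788282] ((497.7598876953125, 199.52391052246094), (17.30424690246582, 48.92629623413086), 32.91775894165039)
489 ((493.3852233886719, 196.8166046142578), (87.49543762207031, 97.88681030273438), 31.59449005126953)
scene 50 [0.50118997 0.20487147] 123.31699289955114 [0.01785064 0.06089245] ((501.9449157714844, 202.91030883789062), (18.221662521362305, 52.08229064941406), 29.603193283081055)
592 ((513.2275390625, 211.61851501464844), (105.75025939941406, 96.3953857421875), 31.916955947875977)
t 0.1 p [ 0.1796 -0.5196  0.2256] psi 19.07 F [ 0.36  0.8  -0.3 ] w 0.0856 q [-1.39  0.26  0.02  1.33  0.    1.42]
shift [ 5.368e-01 -5.769e-01 -4.000e-04] az -1.8087 dist 0.788
```

apply_moves(motion=[[[0.015,-0.016,0],[0,0,-0.05]],[[0.045,-0.048,0],[0,0,-0.15]],[[0.075,-0.081,0],[0,0,-0.25]],[[0.107,-0.115,0],[0,0,-0.36]],[[0.139,-0.15,0],[0,0,-0.47]],[[0.172,-0.185,0],[0,0,-0.58]],[[0.204,-0.219,0],[0,0,-0.69]],[[0.236,-0.254,0],[0,0,-0.8]],[[0.266,-0.286,0],[0,0,-0.9]],[[0.29,-0.31,0],[0,0,-0.98]]], gripper=0.05)

```text
time_s: 1.1
ee_pos: [0.3526, -0.1298, 0.2262]
eef_rot: [0.0, 0.791, 0.612, 0.0]
force: [0.8, -0.9, -0.4]
gripper_width: 0.0501
gripper_force: 0.0
```

```bash
python3 -c "
from h import *
plan([.4985,.201,.17],122)"
```

```text
t 1.1 p [ 0.3526 -0.1298  0.2262] psi 75.49 F [ 0.8  -0.94 -0.38] w 0.0501 q [-0.58 -0.04 -0.33  1.29  0.    1.25]
shift [0.3568 0.0584 0.0562] az -0.8117 dist 0.366
```

apply_moves(motion=[[[0.02,0.003,0],[0,0,-0.04]],[[0.06,0.01,0],[0,0,-0.13]],[[0.105,0.017,0],[0,0,-0.24]],[[0.15,0.025,0.005],[0,0,-0.34]],[[0.195,0.032,0.012],[0,0,-0.45]],[[0.24,0.039,0.022],[0,0,-0.55]],[[0.285,0.047,0.034],[0,0,-0.65]],[[0.325,0.053,0.046],[0,0,-0.74]],[[0.35,0.057,0.054],[0,0,-0.795]],[[0.3568,0.0584,0.0562],[0,0,-0.812]]])

```text
time_s: 2.1
ee_pos: [0.5, 0.2002, 0.1683]
eef_rot: [-0.001, 0.485, 0.875, -0.001]
force: [0.6, -0.9, 0.4]
gripper_width: 0.0503
gripper_force: 0.0
```

```bash
python3 - <<'E'
from h import *
plan([.4985,.201,.099],122)
def c(n):
    im=viewer.read_camera(n);x,y=[int(v) for v in proj(n,[.4985,.201,.1])];print(n,x,y)
    return cv2.resize(im[y-25:y+25,x-33:x+33],(400,300),interpolation=cv2.INTER_CUBIC)
cv2.imwrite("pics/a.png",np.hstack([c('top'),c('scene')]))
E
```

```text
t 2.1 p [0.5    0.2002 0.1683] psi 121.99 F [ 0.59 -0.86  0.39] w 0.0503 q [ 0.22  0.26 -0.12  1.19  0.    1.24]
shift [ 0.0015 -0.0008  0.0693] az -0.0002 dist 0.069
top 239 225
scene 389 251
```

View pics/a.png

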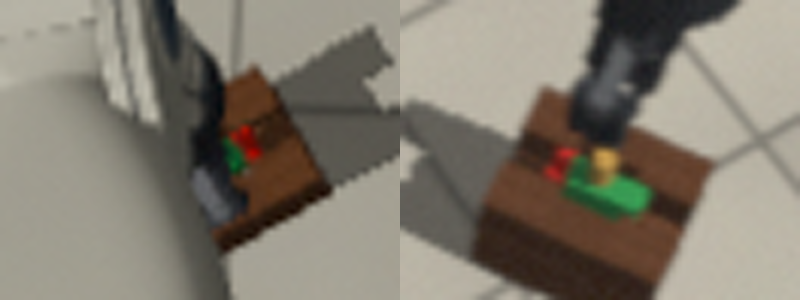

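The bead stands exposed at scene crop (603,165), between the fingers, and nothing is in the way. I'll go down and look again before closing.

apply_moves(motion=[[[0,0,0.005],[0,0,0]],[[0,0,0.014],[0,0,0]],[[0,0,0.024],[0,0,0]],[[0,0,0.034],[0,0,0]],[[0,0,0.044],[0,0,0]],[[0,0,0.053],[0,0,0]],[[0,0,0.06],[0,0,0]],[[0,0,0.066],[0,0,0]],[[0,0,0.0695],[0,0,0]],[[0,0,0.0695],[0,0,0]]])

```text
time_s: 3.2
ee_pos: [0.4998, 0.198, 0.1001]
eef_rot: [-0.0, 0.487, 0.874, -0.0]
force: [0.1, 0.5, 0.2]
gripper_width: 0.0501
gripper_force: 0.0
```

```bash
python3 - <<'E'
from h import *
plan([.4985,.201,.099],122)
E
```

```text
t 3.2 p [0.4998 0.198  0.1001] psi 121.75 F [0.14 0.45 0.22] w 0.0501 q [ 0.22  0.31 -0.24  1.02 -0.    1.24]
shift [0.0033 0.0004 0.0011] az -0.0044 dist 0.003
```

apply_moves(motion=[[[0.0015,0,0.0005],[0,0,0]],[[0.003,0,0.001],[0,0,0]],[[0.003,0,0.001],[0,0,0]],[[0.003,0,0.001],[0,0,0]],[[0.003,0,0.001],[0,0,0]],[[0.003,0,0.001],[0,0,0]],[[0.003,0,0.001],[0,0,0]],[[0.003,0,0.001],[0,0,0]],[[0.003,0,0.001],[0,0,0]],[[0.003,0,0.001],[0,0,0]]], gripper=0.0, force=40)

```text
time_s: 4.2
ee_pos: [0.4984, 0.2005, 0.0995]
eef_rot: [0.0, 0.487, 0.874, 0.0]
force: [-0.5, 0.3, 0.0]
gripper_width: 0.0
gripper_force: 0.0
```

The gripper closed to 0, so the bead is not between the pads. I'll look.

```bash
python3 - <<'E'
from h import *
def c(n):
    im=viewer.read_camera(n);cv2.imwrite(f"pics/b_{n}.png",im);x,y=[int(v) for v in proj(n,[.4985,.201,.1])]
    print(n,proj(n,[.4985,.201,.1]),proj(n,[.4985,.201,.08]))
    return cv2.resize(im[y-25:y+25,x-33:x+33],(400,300),interpolation=cv2.INTER_CUBIC)
cv2.imwrite("pics/b.png",np.hstack([c('top'),c('scene')]))
E
```

```text
top [239.86060406 225.36415199] [240.72076447 226.13259002]
scene [389.44369761 251.51930973] [388.52966312 254.32565262]
```

View pics/b.png

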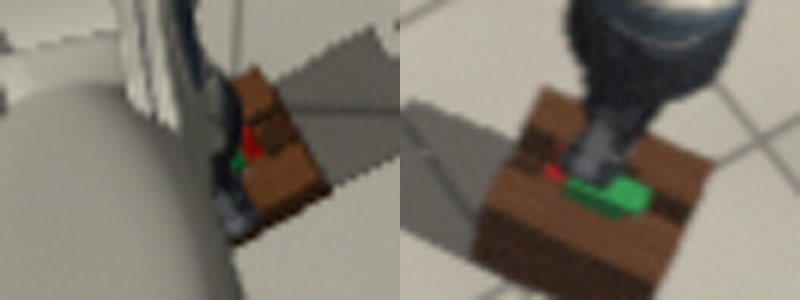

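```bash
python3 -c "
from h import *
s,p,q=pose();print(s)"
```

```text
{'time_s': 4.3, 'joint_positions': array([ 2.26295187e-01,  3.06000598e-01, -2.46352350e-01,  1.01849070e+00,
       -1.96043961e-05,  1.24310822e+00]), 'qd': array([ 0.00162046, -0.00103634, -0.00047296,  0.00082435,  0.00044433,
       -0.00041908]), 'joint_efforts': array([-4.24813144e-03, -5.58281314e+01,  3.10165000e+01,  1.55837228e-03,
       -4.22223666e-04, -6.53278016e-05]), 'ee_pos': array([0.49840458, 0.20053325, 0.09945653]), 'eef_rot': array([-1.09866643e-05,  4.86785921e-01,  8.73521303e-01, -2.31355404e-05]), 'force': array([ 0.29379081, -0.0088832 , -0.07329971]), 'moment': array([-0.02366816, -0.01472466,  0.02809936]), 'gripper_force': 0.0, 'gripper_width': 6.789205875166539e-05}
```

```bash
python3 - <<'E'
from h import *
for n,o in(('top',(239-33,225-25)),('scene',(389-33,251-25))):
  for k in(-.035,-.025,0,.025,.035):
    for z in(.082,.1,.13):
      p=proj(n,[.4984+k*.848,.2005+k*.53,z]);print(n,k,z,((p-o)*6.03).round())
  b=cv2.imread(f"pics/b_{n}.png")
E
```

```text
top -0.035 0.082 [240. 210.]
top -0.035 0.1 [236. 207.]
top -0.035 0.13 [228. 200.]
top -0.025 0.082 [231. 195.]
top -0.025 0.1 [227. 191.]
top -0.025 0.13 [219. 185.]
top 0 0.082 [210. 157.]
top 0 0.1 [205. 153.]
top 0 0.13 [197. 146.]
top 0.025 0.082 [188. 120.]
top 0.025 0.1 [183. 115.]
top 0.025 0.13 [175. 107.]
top 0.035 0.082 [180. 105.]
top 0.035 0.1 [175. 100.]
top 0.035 0.13 [166.  92.]
scene -0.035 0.082 [223. 113.]
scene -0.035 0.1 [228.  97.]
scene -0.035 0.13 [237.  70.]
scene -0.025 0.082 [215. 128.]
scene -0.025 0.1 [220. 113.]
scene -0.025 0.13 [229.  86.]
scene 0 0.082 [196. 168.]
scene 0 0.1 [201. 153.]
scene 0 0.13 [210. 127.]
scene 0.025 0.082 [177. 209.]
scene 0.025 0.1 [182. 194.]
scene 0.025 0.13 [190. 168.]
scene 0.035 0.082 [169. 225.]
scene 0.035 0.1 [174. 211.]
scene 0.035 0.13 [182. 185.]
```

apply_moves(motion=[[[0,0,-0.003],[0,0,0]],[[0,0,-0.01],[0,0,0]],[[0,0,-0.018],[0,0,0]],[[0,0,-0.026],[0,0,0]],[[0,0,-0.034],[0,0,0]],[[0,0,-0.041],[0,0,0]],[[0,0,-0.047],[0,0,0]],[[0,0,-0.05],[0,0,0]],[[0,0,-0.05],[0,0,0]],[[0,0,-0.05],[0,0,0]]])

```text
time_s: 5.3
ee_pos: [0.4983, 0.2005, 0.1493]
eef_rot: [-0.0, 0.487, 0.874, -0.0]
force: [-0.3, -0.1, -0.8]
gripper_width: -0.0002
gripper_force: 0.0
```

```bash
python3 - <<'E'
from h import *
plan([.4985,.201,.099],122)
def c(n):
    im=viewer.read_camera(n);cv2.imwrite(f"pics/c_{n}.png",im);x,y=[int(v) for v in proj(n,[.4985,.201,.1])]
    return cv2.resize(im[y-25:y+25,x-33:x+33],(400,300),interpolation=cv2.INTER_CUBIC)
cv2.imwrite("pics/c.png",np.hstack([c('top'),c('scene')]))
for z in(.13,.15):print([proj(n,[.4984,.2005,z]).round(1) for n in('top','scene')])
E
```

```text
t 5.3 p [0.4983 0.2005 0.1493] psi 121.74 F [-0.3 -0.1 -0.8] w -0.0002 q [ 0.23  0.27 -0.16  1.14 -0.    1.24]
shift [0.0003 0.0004 0.0503] az -0.0045 dist 0.05
[array([238.7, 224.2]), array([390.8, 247. ])]
[array([237.8, 223.4]), array([391.8, 244. ])]
```

View pics/c.png

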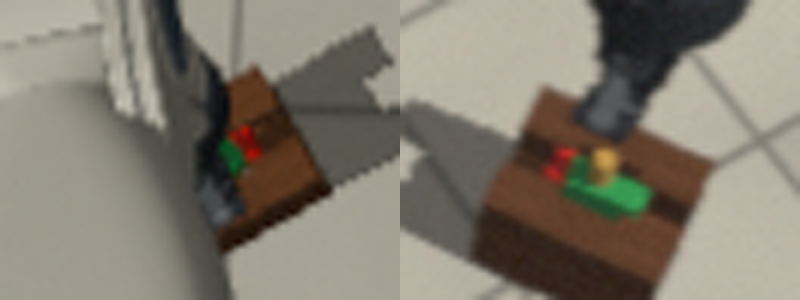

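```bash
python3 - <<'E'
from h import *
def c(f,n):
    im=cv2.imread(f"pics/{f}_{n}.png");x,y=[int(v) for v in proj(n,[.4985,.201,.1])]
    y-=5 if n=='scene' else -3
    for k in(0,): pass
    z={'b':.0995,'c':.1493}[f]
    o=im[y-15:y+15,x-20:x+20];o=cv2.resize(o,(400,300),interpolation=cv2.INTER_NEAREST)
    for dz,col in((0,(255,255,0)),(-.019,(255,0,255))):
        p=(proj(n,[.4984,.2005,z+dz])-[x-20,y-15]+.5)*10;cv2.circle(o,tuple(int(v) for v in p),3,col,-1)
    return o
cv2.imwrite("pics/d.png",np.vstack([np.hstack([c('b','top'),c('b','scene')]),np.hstack([c('c','top'),c('c','scene')])]))
E
```

```text
(no output)
```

View pics/d.png

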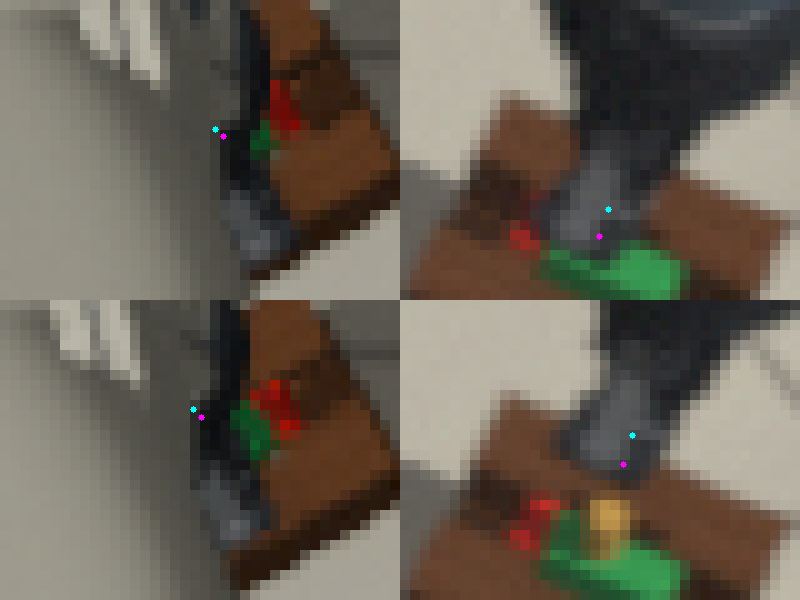

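```bash
python3 - <<'E'
from h import *
for f in("scene0","c_scene"):
    im=cv2.imread(f"pics/{f}.png")
    for c in('brass','green','red'):
        a=mask(im,(362,240,415,280),c); print(f,c,a and (a[0].round(2),a[1]))
a=cv2.imread("pics/scene0.png")[244:262,378:402].astype(int);b=cv2.imread("pics/c_scene.png")[244:262,378:402].astype(int)
print(abs(a-b).sum(2)[4:])
i=bot.get_state();print(i['joint_positions'])
E
```

```text
scene0 brass (array([389.42, 252.25]), np.int32(12))
scene0 green (array([390.05, 257.98]), np.int32(57))
scene0 red (array([381. , 254.5]), np.int32(6))
c_scene brass (array([389.42, 252.25]), np.int32(12))
c_scene green (array([389.98, 257.75]), np.int32(59))
c_scene red (array([381.77, 253.08]), np.int32(13))
[[ 2  2  7  4  5  8  3  4  9 14 28 44 58 67 64 46 14  5  9  6  5  2 12  8]
 [14  4 11  5 10  3  3  3  2 17  8  8 33 56 50 21  4  9  6  5  2  8 11  3]
 [ 5  3  7  7 10  7 11  2 17 10  6  4  3  7  4  4  3  5 12  9  5  4  8  7]
 [11  0  5  3  3 10  6  6  6  9 15  3  4  8  1  5  6  2  7  4  0 15  3  4]
 [ 7  8  3  6 11  5  3  8  7  9  5  9  6  5  7  7  8  3  5  2 11  2  5  3]
 [ 5  8  2 10 10  8  1  3  7  5  2  9  6  9  1  8  8  4  4  4 14  5  2  4]
 [12 16  5  4  8  7  6  0  5 17  5  4  6 15  3 10 10  7  0  8  2  6 11  8]
 [ 2  4 15 11  5  3  2 11  8  6  3  6  9  9  5  4  2  6  8  2  5  6 14 10]
 [ 3  7  5  8  6  6  4  2  3  1  3  4  6 11  3  3  2  5  9  1  7 17  6  5]
 [11  2  3  4  5  5  6  4  8  7  4 10 12  4  2  4  4  8  4  7  5  9  5  4]
 [13  8  4  4  6  2  7  6 14  9  5  5  4  2  6  7  7 11  3  7  3  6  3  2]
 [ 5 11  3 17  4  7  5  2 15  9  9  3  2  5  3  4 15  9  7  4  8  8  8  5]
 [ 3  5  3 13  2  2  5 13  8  5  8 12  7  5  7  9 14  8  1 10  9 14  9  5]
 [ 3  2  7  3  2  5  4  5  2  2 12  4  4 17  9  1 12  6  5  4  2 19  7 13]]
[ 2.26337345e-01  2.71340109e-01 -1.60713109e-01  1.13940768e+00
  1.72200528e-05  1.24312376e+00]
```

The peg has not been touched at all. I'll test whether the fingers really move as the state reports: open wide, and compare the images.

apply_moves(motion=[[[0,0,0],[0,0,0]],[[0,0,0],[0,0,0]],[[0,0,0],[0,0,0]],[[0,0,0],[0,0,0]],[[0,0,0],[0,0,0]],[[0,0,0],[0,0,0]],[[0,0,0],[0,0,0]],[[0,0,0],[0,0,0]],[[0,0,0],[0,0,0]],[[0,0,0],[0,0,0]]], gripper=0.06)

```text
time_s: 6.4
ee_pos: [0.4984, 0.2005, 0.1495]
eef_rot: [-0.0, 0.487, 0.874, -0.0]
force: [0.8, 0.1, -0.2]
gripper_width: 0.0599
gripper_force: 0.0
```

```bash
python3 - <<'E'
from h import *
ims=[]
for n in('top','scene'):
    im=viewer.read_camera(n);cv2.imwrite(f"pics/e_{n}.png",im)
def c(f,n):
    im=cv2.imread(f"pics/{f}_{n}.png");x,y=[int(v) for v in proj(n,[.4985,.201,.14])]
    y+=0 if n=='scene' else 5
    return cv2.resize(im[y-21:y+21,x-28:x+28],(400,300),interpolation=cv2.INTER_NEAREST)
cv2.imwrite("pics/e.png",np.vstack([np.hstack([c(f,n) for n in('top','scene')]) for f in 'ce']))
E
```

```text
(no output)
```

View pics/e.png

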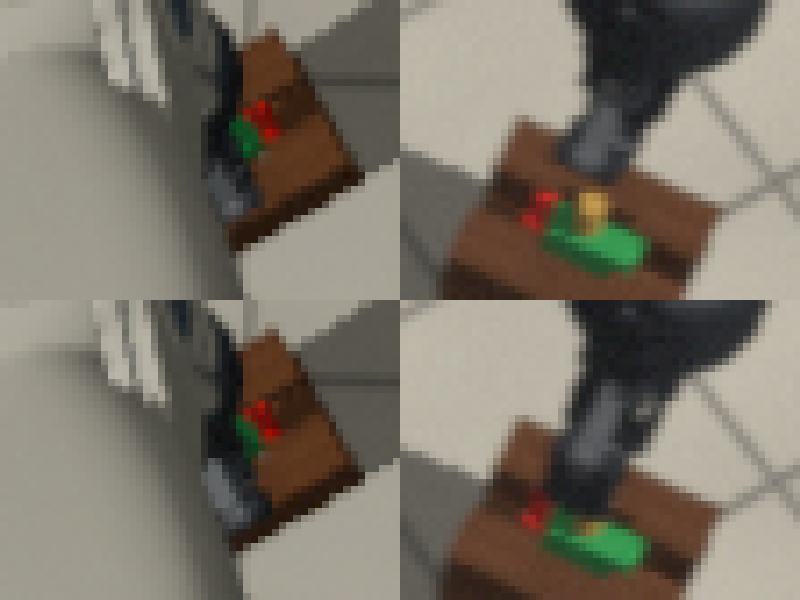

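The closed fingers passed over the bead without touching it, so the tips are effectively higher than I assumed. I'll go down again with a narrow opening, then feel for the bottom slowly.

apply_moves(motion=[[[0,0,0.003],[0,0,0]],[[0,0,0.01],[0,0,0]],[[0,0,0.018],[0,0,0]],[[0,0,0.026],[0,0,0]],[[0,0,0.034],[0,0,0]],[[0,0,0.041],[0,0,0]],[[0,0,0.045],[0,0,0]],[[0,0,0.048],[0,0,0]],[[0,0,0.05],[0,0,0]],[[0,0,0.05],[0,0,0]]], gripper=0.03)

```text
time_s: 7.5
ee_pos: [0.4984, 0.2005, 0.0994]
eef_rot: [-0.0, 0.487, 0.874, -0.0]
force: [0.0, 0.5, 0.6]
gripper_width: 0.0303
gripper_force: 0.0
```

apply_moves(motion=[[[0,0,0.001],[0,0,0]],[[0,0,0.0015],[0,0,0]],[[0,0,0.002],[0,0,0]],[[0,0,0.0025],[0,0,0]],[[0,0,0.003],[0,0,0]],[[0,0,0.0035],[0,0,0]],[[0,0,0.004],[0,0,0]],[[0,0,0.0045],[0,0,0]],[[0,0,0.005],[0,0,0]],[[0,0,0.005],[0,0,0]]])

```text
time_s: 8.5
ee_pos: [0.4984, 0.2005, 0.0944]
eef_rot: [-0.0, 0.487, 0.874, -0.0]
force: [-0.2, 0.3, 0.4]
gripper_width: 0.0299
gripper_force: 0.0
```

apply_moves(motion=[[[0,0,0.0005],[0,0,0]],[[0,0,0.001],[0,0,0]],[[0,0,0.0015],[0,0,0]],[[0,0,0.002],[0,0,0]],[[0,0,0.0025],[0,0,0]],[[0,0,0.003],[0,0,0]],[[0,0,0.0035],[0,0,0]],[[0,0,0.004],[0,0,0]],[[0,0,0.0045],[0,0,0]],[[0,0,0.005],[0,0,0]]])

```text
time_s: 9.5
ee_pos: [0.4984, 0.2006, 0.0894]
eef_rot: [-0.0, 0.487, 0.874, 0.0]
force: [0.3, -0.6, -0.1]
gripper_width: 0.0298
gripper_force: 0.0
```

apply_moves(motion=[[[0,0,0],[0,0,0]],[[0,0,0],[0,0,0]],[[0,0,0],[0,0,0]],[[0,0,0],[0,0,0]],[[0,0,0],[0,0,0]],[[0,0,0],[0,0,0]],[[0,0,0],[0,0,0]],[[0,0,0],[0,0,0]],[[0,0,0],[0,0,0]],[[0,0,0],[0,0,0]]], gripper=0.004, force=40)

```text
time_s: 10.5
ee_pos: [0.4985, 0.2006, 0.0895]
eef_rot: [0.0, 0.487, 0.874, 0.0]
force: [0.1, 0.7, 1.5]
gripper_width: 0.0089
gripper_force: 39.1
```

```bash
python3 - <<'E'
from h import *
s,p,q=pose();print(p,s['gripper_width'],s['gripper_force'],s['force'])
for n in('top','scene'): cv2.imwrite(f"pics/f_{n}.png",viewer.read_camera(n))
a=cv2.imread("pics/f_scene.png");x,y=389,250
for c in('brass','green','red'):
    m=mask(a,(362,240,415,280),c); print(c,m and (m[0].round(2),m[1]))
g=cv2.cvtColor(a,cv2.COLOR_BGR2GRAY)[238:268,376:404];print(g)
E
```

```text
[0.49848838 0.20057901 0.08953445] 0.008872637904095112 39.06141221523285 [0.08495399 0.65033717 1.47054323]
brass None
green (array([392.41, 258.53]), np.int32(34))
red None
[[178 181 180 181 180 180 180 175 146  88  36  28  30  29  29  32  34  30
   33  30  33  37  38  39  39  45  42  42]
 [180 180 180 174 176 179 180 180 173 128  55  31  27  27  28  29  29  31
   33  32  32  37  36  38  44  42  42  44]
 [180 178 168 144 133 156 175 180 175 137  55  30  27  27  32  34  30  35
   34  34  38  35  36  36  38  41  42  41]
 [179 176 150 107  89 100 123 143 149 113  49  27  28  27  27  33  30  30
   30  35  34  37  35  39  41  41  42  43]
 [180 166 131  85  73  75  82  94 101  86  51  34  32  29  28  28  32  30
   30  36  38  35  40  38  40  45  44  56]
 [178 151 102  77  73  74  74  75  76  63  37  27  26  26  31  33  31  36
   31  35  38  36  39  44  51  55  74 107]
 [166 125  82  73  71  73  72  73  68  52  30  30  31  28  29  30  33  29
   33  33  34  41  51  82 103 117 146 171]
 [144  87  56  63  72  75  73  69  57  42  29  34  35  39  37  32  31  37
   39  37  29  45  96 148 169 17
[... 1885 characters left out ...]
 65  67  71  75  72  74  71  71  71  72  70  70  69  68  67  67  67  74
   77  79  75  75  71  60  47  39  45  86]
 [ 46  57  62  67  70  72  68  69  70  71  71  72  69  71  71  71  74  74
   73  73  69  74  75  74  71  63  65 126]
 [ 40  40  49  55  63  70  68  72  71  73  70  69  70  70  73  70  75  74
   74  74  75  70  71  74  74  74  90 154]
 [ 41  37  42  45  51  59  64  68  69  73  72  70  70  69  73  70  70  73
   71  73  73  74  73  71  71  82 121 167]
 [ 39  41  39  38  41  40  49  57  65  67  69  72  71  71  72  75  76  70
   72  70  73  72  73  75  74  88 151 179]
 [ 42  37  34  37  43  39  39  38  48  56  64  70  70  69  73  74  77  75
   74  75  73  71  71  75  77 103 159 183]]
```

The grip holds, but on only 8.9 mm, so it is just at the bead's top edge. I'll open and go lower slowly.

apply_moves(motion=[[[0,0,0],[0,0,0]],[[0,0,0],[0,0,0]],[[0,0,0],[0,0,0]],[[0,0,0.001],[0,0,0]],[[0,0,0.002],[0,0,0]],[[0,0,0.003],[0,0,0]],[[0,0,0.004],[0,0,0]],[[0,0,0.005],[0,0,0]],[[0,0,0.006],[0,0,0]],[[0,0,0.006],[0,0,0]]], gripper=0.03)

```text
time_s: 11.6
ee_pos: [0.4983, 0.2005, 0.0833]
eef_rot: [-0.0, 0.487, 0.874, -0.0]
force: [-0.4, 0.3, -0.7]
gripper_width: 0.03
gripper_force: 0.0
```

apply_moves(motion=[[[0,0,0.0005],[0,0,0]],[[0,0,0.001],[0,0,0]],[[0,0,0.0015],[0,0,0]],[[0,0,0.002],[0,0,0]],[[0,0,0.0025],[0,0,0]],[[0,0,0.003],[0,0,0]],[[0,0,0.0035],[0,0,0]],[[0,0,0.004],[0,0,0]],[[0,0,0.0045],[0,0,0]],[[0,0,0.0045],[0,0,0]]])

```text
time_s: 12.6
ee_pos: [0.4983, 0.2005, 0.0789]
eef_rot: [-0.0, 0.487, 0.874, -0.0]
force: [0.2, 0.4, 0.5]
gripper_width: 0.03
gripper_force: 0.0
```

apply_moves(motion=[[[0,0,0],[0,0,0]],[[0,0,0],[0,0,0]],[[0,0,0],[0,0,0]],[[0,0,0],[0,0,0]],[[0,0,0],[0,0,0]],[[0,0,0],[0,0,0]],[[0,0,0],[0,0,0]],[[0,0,0],[0,0,0]],[[0,0,0],[0,0,0]],[[0,0,0],[0,0,0]]], gripper=0.004, force=30)

```text
time_s: 13.6
ee_pos: [0.4985, 0.2006, 0.0791]
eef_rot: [0.0, 0.487, 0.874, 0.0]
force: [1.1, 1.7, 0.0]
gripper_width: 0.0103
gripper_force: 29.3
```

```bash
python3 - <<'E'
from h import *
s,p,q=pose();print(p,s['gripper_width'],s['gripper_force'],s['force'],s['moment'])
im=viewer.read_camera("scene");cv2.imwrite("pics/g_scene.png",im)
im=cv2.resize(im[228:273,359:419],(800,600),interpolation=cv2.INTER_CUBIC);cv2.imwrite("pics/g.png",im)
E
```

```text
[0.49852468 0.20059345 0.0790768 ] 0.010338294742686363 29.330087900161743 [1.07846621 1.70172637 0.03275059] [ 0.22494297 -0.3487452   0.02735547]
```

View pics/g.png

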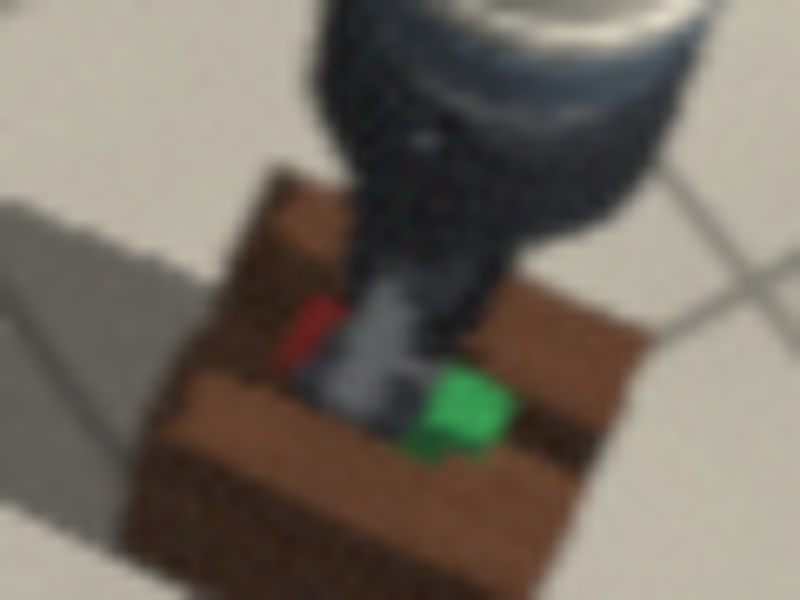

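The finger is in front of the bead and just above the wings. Red end at (310,330), green end at (500,400). I'll feel for the true bottom once more, because I need the tip height at the tap as well.

apply_moves(motion=[[[0,0,0],[0,0,0]],[[0,0,0],[0,0,0]],[[0,0,0.0005],[0,0,0]],[[0,0,0.0015],[0,0,0]],[[0,0,0.0025],[0,0,0]],[[0,0,0.0035],[0,0,0]],[[0,0,0.004],[0,0,0]],[[0,0,0.0045],[0,0,0]],[[0,0,0.005],[0,0,0]],[[0,0,0.005],[0,0,0]]], gripper=0.03)

```text
time_s: 14.65
ee_pos: [0.4984, 0.2006, 0.0739]
eef_rot: [-0.0, 0.487, 0.874, -0.0]
force: [-0.2, 0.1, -0.2]
gripper_width: 0.0297
gripper_force: 0.0
```

apply_moves(motion=[[[0,0,0.0005],[0,0,0]],[[0,0,0.001],[0,0,0]],[[0,0,0.0015],[0,0,0]],[[0,0,0.002],[0,0,0]],[[0,0,0.0025],[0,0,0]],[[0,0,0.003],[0,0,0]],[[0,0,0.0035],[0,0,0]],[[0,0,0.004],[0,0,0]],[[0,0,0.004],[0,0,0]],[[0,0,0.004],[0,0,0]]])

```text
time_s: 15.65
ee_pos: [0.4984, 0.2006, 0.07]
eef_rot: [-0.0, 0.487, 0.874, 0.0]
force: [-0.1, -0.4, -0.2]
gripper_width: 0.0298
gripper_force: 0.0
```

apply_moves(motion=[[[0,0,0],[0,0,0]],[[0,0,0],[0,0,0]],[[0,0,0],[0,0,0]],[[0,0,0],[0,0,0]],[[0,0,0],[0,0,0]],[[0,0,0],[0,0,0]],[[0,0,0],[0,0,0]],[[0,0,0],[0,0,0]],[[0,0,0],[0,0,0]],[[0,0,0],[0,0,0]]], gripper=0.004, force=40)

```text
time_s: 16.65
ee_pos: [0.4986, 0.2006, 0.0701]
eef_rot: [0.0, 0.487, 0.874, 0.0]
force: [0.2, 0.1, 5.7]
gripper_width: 0.0124
gripper_force: 40.0
```

```bash
python3 - <<'E'
from h import *
s,p,q=pose();print(p,s['gripper_width'],s['gripper_force'],s['force'],s['moment'])
im=viewer.read_camera("scene");cv2.imwrite("pics/h_scene.png",im)
for c in('green','red'):
    m=mask(im,(362,240,415,280),c); print(c,m and (m[0].round(2),m[1]))
# forward check: lowest row of finger pixels (dark bluish grey) per column
E
```

```text
[0.49856641 0.20060771 0.07010063] 0.012428260558260478 39.95954733341932 [0.18328187 0.1002303  5.74596689] [0.08316761 0.00185559 0.03678796]
green (array([393.22, 258.37]), np.int32(27))
red None
```

Now it is the full bead (12.4 mm), with the tips just touching what is below (5.7 N). So the true tip height is about reported z + 6 mm. Lifting straight up.

apply_moves(motion=[[[0,0,-0.002],[0,0,0]],[[0,0,-0.008],[0,0,0]],[[0,0,-0.018],[0,0,0]],[[0,0,-0.031],[0,0,0]],[[0,0,-0.046],[0,0,0]],[[0,0,-0.061],[0,0,0]],[[0,0,-0.076],[0,0,0]],[[0,0,-0.09],[0,0,0]],[[0,0,-0.1],[0,0,0]],[[0,0,-0.104],[0,0,0]]])

```text
time_s: 17.7
ee_pos: [0.4986, 0.2005, 0.1753]
eef_rot: [0.001, 0.487, 0.874, 0.0]
force: [-0.4, -0.4, -1.2]
gripper_width: 0.0124
gripper_force: 39.2
```

```bash
python3 - <<'E'
from h import *
plan([.5245,-.1205,.174],64.7)
for n in('top','scene'):
    im=viewer.read_camera(n);cv2.imwrite(f"pics/i_{n}.png",im)
    x,y=[int(v) for v in proj(n,[.4985,.2006,.16])]
    for c in('green','red','brass'):
        m=mask(im,(x-30,y-25,x+30,y+25),c); print(n,c,m and (m[0].round(2),m[1],onz(n,m[0],.162).round(4)))
E
```

```text
t 17.7 p [0.4986 0.2005 0.1753] psi 121.74 F [-0.36 -0.35 -1.22] w 0.0124 q [ 0.23  0.26 -0.11  1.2  -0.    1.24]
shift [-0.2866 -0.1469  0.0013] az 0.9955 dist 0.322
top green None
top red None
top brass None
scene green (array([397.73, 244.15]), np.int32(41), array([0.489 , 0.2136, 0.162 ]))
scene red None
scene brass None
```

apply_moves(motion=[[[-0.0057,-0.0029,0],[0,0,0.02]],[[-0.0201,-0.0103,0],[0,0,0.07]],[[-0.0487,-0.025,0],[0,0,0.169]],[[-0.086,-0.0441,0],[0,0,0.2985]],[[-0.1261,-0.0646,0],[0,0,0.438]],[[-0.1662,-0.0852,0],[0,0,0.577]],[[-0.2064,-0.1058,0],[0,0,0.717]],[[-0.2436,-0.1249,0],[0,0,0.846]],[[-0.2723,-0.1396,0],[0,0,0.946]],[[-0.2866,-0.1469,0],[0,0,0.9955]]])

```text
time_s: 18.8
ee_pos: [0.5238, -0.1233, 0.1731]
eef_rot: [-0.0, 0.847, 0.532, -0.001]
force: [0.0, -0.0, -1.9]
gripper_width: 0.0123
gripper_force: 39.2
```

apply_moves(motion=[[[0,0,0.005],[0,0,0]],[[0,0,0.01],[0,0,0]],[[0,0,0.01],[0,0,0]],[[0,0,0.01],[0,0,0]],[[0,0,0.01],[0,0,0]],[[0,0,0.01],[0,0,0]],[[0,0,0.01],[0,0,0]],[[0,0,0.01],[0,0,0]],[[0,0,0.01],[0,0,0]],[[0,0,0.01],[0,0,0]]])

```text
time_s: 19.8
ee_pos: [0.5243, -0.1205, 0.164]
eef_rot: [0.0, 0.845, 0.535, 0.0]
force: [0.2, 0.2, -2.1]
gripper_width: 0.013
gripper_force: 39.2
```

```bash
python3 - <<'E'
from h import *
plan([.5245,-.1205,.14],64.7)
for n in('top','scene'):
    im=viewer.read_camera(n);cv2.imwrite(f"pics/j_{n}.png",im)
    x,y=[int(v) for v in proj(n,[.5245,-.1205,.15])]
    for c in('green','red','brass'):
        m=mask(im,(x-22,y-22,x+22,y+22),c); print(n,c,m and (m[0].round(2),m[1],onz(n,m[0],.155).round(4)))
def c(n):
    im=cv2.imread(f"pics/j_{n}.png");x,y=[int(v) for v in proj(n,[.5245,-.1205,.12])]
    return cv2.resize(im[y-30:y+30,x-20:x+20],(400,600),interpolation=cv2.INTER_CUBIC)
cv2.imwrite("pics/j.png",np.hstack([c('top'),c('scene')]))
E
```

```text
t 19.8 p [ 0.5243 -0.1205  0.164 ] psi 64.7 F [ 0.19  0.2  -2.12] w 0.013 q [-0.38  0.26 -0.13  1.18 -0.    1.63]
shift [0.0001 0.0002 0.024 ] az 0.0 dist 0.024
top green None
top red None
top brass None
scene green (array([327.8 , 173.42]), np.int32(40), array([ 0.5305, -0.1082,  0.155 ]))
scene red None
scene brass (array([324.58, 183.75]), np.int32(12), array([ 0.5599, -0.0784,  0.155 ]))
```

View pics/j.png

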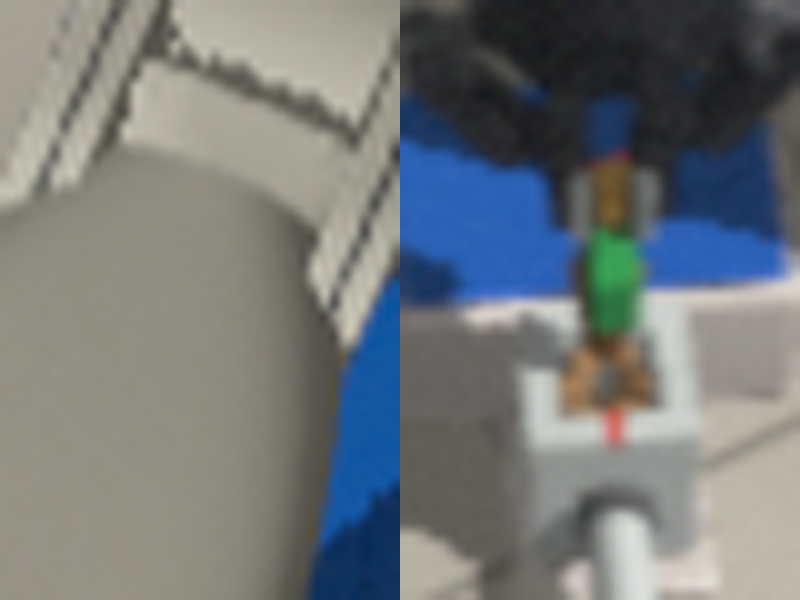

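The view is good. The bead is held between the two pads at (615,195), the bar is aligned with the spout (green end towards it, red end towards the tank), and the taper is above the hole at (607,385). Lowering now.

apply_moves(motion=[[[0,0,0.002],[0,0,0]],[[0,0,0.007],[0,0,0]],[[0,0,0.013],[0,0,0]],[[0,0,0.019],[0,0,0]],[[0,0,0.025],[0,0,0]],[[0,0,0.031],[0,0,0]],[[0,0,0.036],[0,0,0]],[[0,0,0.039],[0,0,0]],[[0,0,0.04],[0,0,0]],[[0,0,0.04],[0,0,0]]])

```text
time_s: 20.9
ee_pos: [0.5243, -0.1205, 0.124]
eef_rot: [-0.0, 0.845, 0.535, -0.0]
force: [0.3, 0.4, -1.7]
gripper_width: 0.012
gripper_force: 39.2
```

apply_moves(motion=[[[0,0,0.001],[0,0,0]],[[0,0,0.002],[0,0,0]],[[0,0,0.003],[0,0,0]],[[0,0,0.004],[0,0,0]],[[0,0,0.005],[0,0,0]],[[0,0,0.006],[0,0,0]],[[0,0,0.0068],[0,0,0]],[[0,0,0.0075],[0,0,0]],[[0,0,0.008],[0,0,0]],[[0,0,0.008],[0,0,0]]])

```text
time_s: 21.9
ee_pos: [0.5243, -0.1205, 0.116]
eef_rot: [0.0, 0.845, 0.535, -0.0]
force: [-1.1, -0.6, 0.4]
gripper_width: 0.0128
gripper_force: 39.5
```

apply_moves(motion=[[[0,0,0.0003],[0,0,0]],[[0,0,0.0006],[0,0,0]],[[0,0,0.0009],[0,0,0]],[[0,0,0.0012],[0,0,0]],[[0,0,0.0015],[0,0,0]],[[0,0,0.0015],[0,0,0]],[[0,0,0.0015],[0,0,0]],[[0,0,0.0015],[0,0,0]],[[0,0,0.0015],[0,0,0]],[[0,0,0.0015],[0,0,0]]])

```text
time_s: 22.9
ee_pos: [0.5243, -0.1205, 0.1145]
eef_rot: [0.0, 0.845, 0.535, 0.0]
force: [-0.9, -0.8, 1.7]
gripper_width: 0.0126
gripper_force: 40.2
```

```bash
python3 -c "
from h import *
s,p,q=pose();print(p,s['force'],s['moment'],s['gripper_width'])"
```

```text
[ 0.52428488 -0.12049901  0.11449851] [-0.85469362 -0.80123752  1.72126966] [-0.16336839  0.25505134 -0.05004579] 0.012606222943183639
```

apply_moves(motion=[[[-0.0005,0,0.0003],[0,0,0]],[[-0.001,0,0.0006],[0,0,0]],[[-0.001,0,0.0009],[0,0,0]],[[-0.001,0,0.0012],[0,0,0]],[[-0.001,0,0.0012],[0,0,0]],[[-0.001,0,0.0012],[0,0,0]],[[-0.001,0,0.0012],[0,0,0]],[[-0.001,0,0.0012],[0,0,0]],[[-0.001,0,0.0012],[0,0,0]],[[-0.001,0,0.0012],[0,0,0]]])

```text
time_s: 23.9
ee_pos: [0.5238, -0.1214, 0.1133]
eef_rot: [0.0, 0.845, 0.535, 0.0]
force: [-0.8, 0.2, 1.6]
gripper_width: 0.0127
gripper_force: 40.1
```

apply_moves(motion=[[[0,0,0],[0,0,0]],[[0,0,0],[0,0,0]],[[0,0,0],[0,0,0]],[[0,0,0],[0,0,0]],[[0,0,0],[0,0,0]],[[0,0,0],[0,0,0]],[[0,0,-0.002],[0,0,0]],[[0,0,-0.005],[0,0,0]],[[0,0,-0.008],[0,0,0]],[[0,0,-0.01],[0,0,0]]], gripper=0.036)

```text
time_s: 24.9
ee_pos: [0.524, -0.1214, 0.1237]
eef_rot: [0.0, 0.845, 0.535, 0.0]
force: [0.3, -0.4, 0.4]
gripper_width: 0.0363
gripper_force: 0.0
```

```bash
python3 - <<'E'
from h import *
plan([.5245,-.1205,.09],64.7)
n='scene';im=viewer.read_camera(n);cv2.imwrite(f"pics/k_{n}.png",im)
x,y=[int(v) for v in proj(n,[.5245,-.1205,.105])]
for c in('green','red','brass'):
    m=mask(im,(x-22,y-12,x+22,y+22),c); print(n,c,m and (m[0].round(2),m[1],onz(n,m[0],.119 if c!='brass' else .14).round(4)))
h=cv2.cvtColor(im,cv2.COLOR_BGR2HSV)[y-10:y+16,x-8:x+10]
L=lambda p:'R' if (p[0]<6 or p[0]>174) and p[1]>120 else 'G' if 45<p[0]<85 and p[1]>100 else 'B' if 100<p[0]<125 and p[1]>150 else 'b' if 8<p[0]<30 and p[1]>90 else '.' if p[2]>120 else '#'
print(x-8,y-10);[print(''.join(L(p) for p in r)) for r in h]
for X in([.5245,-.1205,.085],[.5245,-.1205,.144],[.5245+.0107,-.1205+.0226,.119],[.5245-.0107,-.1205-.0226,.119]):print(proj(n,X))
E
```

```text
t 24.9 p [ 0.524  -0.1214  0.1237] psi 64.7 F [ 0.33 -0.45  0.36] w 0.0363 q [-0.38  0.29 -0.2   1.08  0.    1.63]
shift [0.0011 0.0001 0.0337] az 0.0 dist 0.034
scene green (array([327.41, 182.03]), np.int32(34), array([ 0.5357, -0.1016,  0.119 ]))
scene red None
scene brass (array([327.3, 173.4]), np.int32(10), array([ 0.5261, -0.1187,  0.14  ]))
319 169
###BBBBBBBBBBBB###
###.BBBBB..BBB####
###.B.###..BBB####
###.B..bbb.BBB####
###.B.#bbb..BB####
###.B.#bbb.....###
####..#bbb.....#..
####..#bbb........
########bb........
######GGGG........
######GGGGG.......
######GGGGG.......
######GGGGGG......
######GGGGGG......
#####b#GGGGGb.....
#####b#GGGG#b.....
#####b#GGGGG#.....
#####b#GGGG##.....
....####.G........
..................
..................
..................
#.................
#.................
#.................
#.................
[327.40425675 182.55348534]
[327.44579619 172.09343762]
[328.12852281 182.75575729]
[326.74157164 170.62106731]
```

The peg stands free in the tap. Bead at (327,174), green end towards the spout at (327,186), and it matches the expected projections. Next I go down over the wings.

apply_moves(motion=[[[0,0,0.002],[0,0,0]],[[0,0,0.006],[0,0,0]],[[0,0,0.011],[0,0,0]],[[0,0,0.016],[0,0,0]],[[0,0,0.021],[0,0,0]],[[0,0,0.026],[0,0,0]],[[0,0,0.03],[0,0,0]],[[0,0,0.033],[0,0,0]],[[0,0,0.0345],[0,0,0]],[[0,0,0.0345],[0,0,0]]])

```text
time_s: 25.95
ee_pos: [0.5238, -0.1214, 0.0886]
eef_rot: [-0.0, 0.845, 0.535, -0.0]
force: [-0.4, 0.5, 0.9]
gripper_width: 0.0364
gripper_force: 0.0
```

apply_moves(motion=[[[0,0,0],[0,0,0]],[[0,0,0],[0,0,0]],[[0,0,0],[0,0,0]],[[0,0,0],[0,0,0]],[[0,0,0],[0,0,0]],[[0,0,0],[0,0,0]],[[0,0,0],[0,0,0]],[[0,0,0],[0,0,0]],[[0,0,0],[0,0,0]],[[0,0,0],[0,0,0]]], gripper=0.006, force=90)

```text
time_s: 26.95
ee_pos: [0.5241, -0.1215, 0.0889]
eef_rot: [0.0, 0.845, 0.535, 0.0]
force: [3.4, -1.9, 3.0]
gripper_width: 0.0143
gripper_force: 88.6
```

```bash
python3 - <<'E'
from h import *
s,p,q=pose();print(s['time_s'],p,np.degrees(q),s['force'],s['moment'],s['gripper_width'],s['gripper_force'])
E
```

```text
26.95 [ 0.52414748 -0.12150208  0.0889433 ] 64.70364159188473 [ 3.35769332 -1.85211564  2.9923204 ] [-0.36499793 -0.78780012 -0.01643375] 0.014260547382779553 88.62332940101624
```

The wings are gripped. Pressing lightly first and taking out a bit of side load.

apply_moves(motion=[[[0,0.0002,0.0002],[0,0,0]],[[0,0.0004,0.0004],[0,0,0]],[[0,0.0006,0.0006],[0,0,0]],[[0,0.0006,0.0008],[0,0,0]],[[0,0.0006,0.001],[0,0,0]],[[0,0.0006,0.001],[0,0,0]],[[0,0.0006,0.001],[0,0,0]],[[0,0.0006,0.001],[0,0,0]],[[0,0.0006,0.001],[0,0,0]],[[0,0.0006,0.001],[0,0,0]]])

```text
time_s: 27.95
ee_pos: [0.5243, -0.1216, 0.0881]
eef_rot: [0.0, 0.845, 0.535, 0.0]
force: [0.2, -1.2, 7.6]
gripper_width: 0.0142
gripper_force: 89.4
```

apply_moves(motion=[[[0,0,0.0004],[0,0,0]],[[0,0,0.0008],[0,0,0]],[[0,0,0.0012],[0,0,0]],[[0,0,0.0013],[0,0,-0.03]],[[0,0,0.0014],[0,0,-0.06]],[[0,0,0.0015],[0,0,-0.09]],[[0,0,0.0017],[0,0,-0.12]],[[0,0,0.0019],[0,0,-0.15]],[[0,0,0.002],[0,0,-0.18]],[[0,0,0.0021],[0,0,-0.21]]])

```text
time_s: 28.95
ee_pos: [0.5245, -0.1216, 0.0863]
eef_rot: [0.0, 0.784, 0.621, 0.0]
force: [1.9, 0.1, 9.4]
gripper_width: 0.0146
gripper_force: 89.6
```

```bash
cat > st.py <<'E'
from h import *
s,p,q=pose();print(round(s['time_s'],2),p.round(4),np.degrees(q).round(2),'F',s['force'].round(1),'M',s['moment'].round(2),'w',s['gripper_width'].round(4),'q6',s['joint_positions'][5].round(2))
c,n=np.cos(q),np.sin(q);f=s['force'];print('tool fx,fy',(c*f[0]+n*f[1]).round(1),(n*f[0]-c*f[1]).round(1))
E
python3 st.py
```

```text
Traceback (most recent call last):
  File "st.py", line 2, in <module>
    s,p,q=pose();print(round(s['time_s'],2),p.round(4),np.degrees(q).round(2),'F',s['force'].round(1),'M',s['moment'].round(2),'w',s['gripper_width'].round(4),'q6',s['joint_positions'][5].round(2))
                                                                                                                                   ^^^^^^^^^^^^^^^^^^^^^^^^
AttributeError: 'float' object has no attribute 'round'
```

```bash
sed -i "s/s\['gripper_width'\].round(4)/round(s['gripper_width'],4)/" st.py; python3 st.py
```

```text
28.95 [ 0.5245 -0.1216  0.0863] 76.8 F [1.9 0.1 9.4] M [-0.05 -0.26 -0.18] w 0.0146 q6 1.42
tool fx,fy 0.5 1.8
```

apply_moves(motion=[[[0,0,0.0004],[0,0,-0.01]],[[0,0,0.0008],[0,0,-0.03]],[[0,0,0.001],[0,0,-0.06]],[[0,0,0.0012],[0,0,-0.09]],[[0,0,0.0013],[0,0,-0.12]],[[0,0,0.0014],[0,0,-0.15]],[[0,0,0.0015],[0,0,-0.18]],[[0,0,0.0016],[0,0,-0.21]],[[0,0,0.0017],[0,0,-0.24]],[[0,0,0.0018],[0,0,-0.27]]])

```text
time_s: 29.95
ee_pos: [0.5246, -0.1217, 0.0849]
eef_rot: [0.001, 0.693, 0.721, 0.0]
force: [1.3, -0.4, 12.5]
gripper_width: 0.0145
gripper_force: 90.2
```

```bash
python3 st.py
```

```text
29.95 [ 0.5246 -0.1217  0.0849] 92.25 F [ 1.3 -0.4 12.5] M [-0.07 -0.01 -0.31] w 0.0145 q6 1.15
tool fx,fy -0.4 1.3
```

apply_moves(motion=[[[0,0,0.0003],[0,0,-0.03]],[[0,0,0.0006],[0,0,-0.06]],[[0,0,0.0008],[0,0,-0.09]],[[0,0,0.001],[0,0,-0.12]],[[0,0,0.0011],[0,0,-0.15]],[[0,0,0.0012],[0,0,-0.18]],[[0,0,0.0013],[0,0,-0.21]],[[0,0,0.0014],[0,0,-0.24]],[[0,0,0.0015],[0,0,-0.27]],[[0,0,0.0016],[0,0,-0.3]]])

```text
time_s: 30.95
ee_pos: [0.5246, -0.1218, 0.0836]
eef_rot: [0.001, 0.578, 0.816, 0.0]
force: [-1.0, 0.2, 17.1]
gripper_width: 0.0144
gripper_force: 90.7
```

```bash
python3 st.py
```

```text
30.95 [ 0.5246 -0.1218  0.0836] 109.44 F [-1.   0.2 17.1] M [-0.06  0.28 -0.36] w 0.0144 q6 0.85
tool fx,fy 0.5 -0.8
```

apply_moves(motion=[[[0,0,0.0001],[0,0,-0.03]],[[0,0,0.0002],[0,0,-0.07]],[[0,0,0.0003],[0,0,-0.11]],[[0,0,0.0004],[0,0,-0.15]],[[0,0,0.0005],[0,0,-0.19]],[[0,0,0.0006],[0,0,-0.23]],[[0,0,0.0007],[0,0,-0.27]],[[0,0,0.0008],[0,0,-0.31]],[[0,0,0.0009],[0,0,-0.35]],[[0,0,0.001],[0,0,-0.39]]])

```text
time_s: 31.95
ee_pos: [0.5247, -0.1218, 0.0827]
eef_rot: [0.001, 0.408, 0.913, -0.0]
force: [-0.6, -0.4, 17.3]
gripper_width: 0.0144
gripper_force: 90.8
```

```bash
python3 st.py
```

```text
31.95 [ 0.5247 -0.1218  0.0827] 131.8 F [-0.6 -0.4 17.3] M [-0.11  0.13 -0.45] w 0.0144 q6 0.46
tool fx,fy 0.1 -0.7
```

apply_moves(motion=[[[0,0,0.0001],[0,0,-0.04]],[[0,0,0.0003],[0,0,-0.08]],[[0,0,0.0004],[0,0,-0.12]],[[0,0,0.0005],[0,0,-0.16]],[[0,0,0.0006],[0,0,-0.2]],[[0,0,0.0007],[0,0,-0.24]],[[0,0,0.0008],[0,0,-0.28]],[[0,0,0.0009],[0,0,-0.32]],[[0,0,0.001],[0,0,-0.36]],[[0,0,0.0011],[0,0,-0.4]]])

```text
time_s: 32.95
ee_pos: [0.525, -0.1218, 0.0819]
eef_rot: [0.001, 0.219, 0.976, -0.0]
force: [-0.8, 0.2, 19.8]
gripper_width: 0.0143
gripper_force: 91.4
```

```bash
python3 st.py
```

```text
32.95 [ 0.525  -0.1218  0.0819] 154.7 F [-0.8  0.2 19.8] M [ 0.09  0.22 -0.74] w 0.0143 q6 0.06
tool fx,fy 0.8 -0.1
```

apply_moves(motion=[[[0,0,0],[0,0,-0.04]],[[0,0,0],[0,0,-0.08]],[[0,0,0],[0,0,-0.12]],[[0,0,0],[0,0,-0.16]],[[0,0,0.0001],[0,0,-0.2]],[[0,0,0.0001],[0,0,-0.24]],[[0,0,0.0001],[0,0,-0.28]],[[0,0,0.0002],[0,0,-0.32]],[[0,0,0.0002],[0,0,-0.36]],[[0,0,0.0002],[0,0,-0.4]]])

```text
time_s: 33.95
ee_pos: [0.525, -0.1218, 0.0819]
eef_rot: [0.001, 0.021, 1.0, -0.0]
force: [-1.8, 1.1, 21.0]
gripper_width: 0.0143
gripper_force: 91.6
```

```bash
python3 st.py
```

```text
33.95 [ 0.525  -0.1218  0.0819] 177.62 F [-1.8  1.1 21. ] M [ 0.12  0.22 -0.72] w 0.0143 q6 -0.34
tool fx,fy 1.9 1.0
```

apply_moves(motion=[[[0,0,0],[0,0,-0.04]],[[0,0,0],[0,0,-0.08]],[[0,0,0],[0,0,-0.12]],[[0,0,0],[0,0,-0.17]],[[0,0,0],[0,0,-0.22]],[[0,0,0],[0,0,-0.27]],[[0,0,0],[0,0,-0.32]],[[0,0,0],[0,0,-0.37]],[[0,0,0],[0,0,-0.42]],[[0,0,0],[0,0,-0.47]]])

```text
time_s: 34.95
ee_pos: [0.525, -0.1217, 0.0819]
eef_rot: [0.001, -0.213, 0.977, -0.001]
force: [-0.7, 2.0, 20.3]
gripper_width: 0.0144
gripper_force: 91.6
```

```bash
python3 st.py
```

```text
34.95 [ 0.525  -0.1217  0.0819] -155.42 F [-0.7  2.  20.3] M [ 0.38  0.07 -0.72] w 0.0144 q6 -0.81
tool fx,fy -0.2 2.1
```

apply_moves(motion=[[[0,0,0],[0,0,-0.06]],[[0,0,0],[0,0,-0.13]],[[0,0,0],[0,0,-0.21]],[[0,0,0],[0,0,-0.29]],[[0,0,0],[0,0,-0.37]],[[0,0,0],[0,0,-0.45]],[[0,0,0],[0,0,-0.53]],[[0,0,0],[0,0,-0.6]],[[0,0,0],[0,0,-0.66]],[[0,0,0],[0,0,-0.7]]])

```text
time_s: 35.95
ee_pos: [0.525, -0.1215, 0.0819]
eef_rot: [0.001, -0.535, 0.845, -0.001]
force: [-1.6, 2.5, 20.8]
gripper_width: 0.0142
gripper_force: 91.7
```

```bash
python3 st.py
```

```text
35.95 [ 0.525  -0.1215  0.0819] -115.3 F [-1.6  2.5 20.8] M [ 0.53  0.15 -0.78] w 0.0142 q6 -1.51
tool fx,fy -1.6 2.5
```

apply_moves(motion=[[[0,0,-0.0005],[0,0,0]],[[0,0,-0.001],[0,0,0]],[[0,0,-0.0015],[0,0,0]],[[0,0,-0.0018],[0,0,0]],[[0,0,-0.0018],[0,0,0]],[[0,0,-0.0018],[0,0,0]],[[0,0,-0.0018],[0,0,0]],[[0,0,-0.0018],[0,0,0]],[[0,0,-0.0018],[0,0,0]],[[0,0,-0.0018],[0,0,0]]])

```text
time_s: 36.95
ee_pos: [0.5249, -0.1215, 0.0827]
eef_rot: [0.001, -0.534, 0.845, -0.0]
force: [1.2, 0.6, 11.0]
gripper_width: 0.0144
gripper_force: 90.0
```

```bash
python3 st.py
```

```text
36.95 [ 0.5249 -0.1215  0.0827] -115.41 F [ 1.2  0.6 11. ] M [ 0.29 -0.57 -0.37] w 0.0144 q6 -1.51
tool fx,fy -1.1 -0.8
```

apply_moves(motion=[[[0,0,-0.0006],[0,0,0]],[[0,0,-0.0012],[0,0,0]],[[0,0,-0.0016],[0,0,0]],[[0,0,-0.0016],[0,0,0]],[[0,0,-0.0016],[0,0,0]],[[0,0,-0.0016],[0,0,0]],[[0,0,-0.0016],[0,0,0]],[[0,0,-0.0016],[0,0,0]],[[0,0,-0.0016],[0,0,0]],[[0,0,-0.0016],[0,0,0]]])

```text
time_s: 37.95
ee_pos: [0.5249, -0.1215, 0.0834]
eef_rot: [0.001, -0.534, 0.845, -0.0]
force: [4.8, 0.6, 3.0]
gripper_width: 0.0141
gripper_force: 88.8
```

apply_moves(motion=[[[0,0,0],[0,0,0]],[[0,0,0],[0,0,0]],[[0,0,0],[0,0,0]],[[0,0,0],[0,0,0]],[[0,0,0],[0,0,0]],[[0,0,0],[0,0,0]],[[0,0,0],[0,0,0]],[[0,0,0],[0,0,0]],[[0,0,0],[0,0,0]],[[0,0,0],[0,0,0]]], gripper=0.04)

```text
time_s: 38.95
ee_pos: [0.5244, -0.1216, 0.0834]
eef_rot: [0.0, -0.534, 0.845, -0.0]
force: [-0.3, -0.1, -0.3]
gripper_width: 0.0399
gripper_force: 0.0
```

apply_moves(motion=[[[0,0,-0.003],[0,0,0]],[[0,0,-0.01],[0,0,0]],[[0,0,-0.02],[0,0,0]],[[0,0,-0.035],[0,0,0]],[[0,0,-0.05],[0,0,0]],[[0,0,-0.065],[0,0,0]],[[0,0,-0.08],[0,0,0]],[[0,0,-0.09],[0,0,0]],[[0,0,-0.097],[0,0,0]],[[0,0,-0.1],[0,0,0]]])

```text
time_s: 39.95
ee_pos: [0.5245, -0.1217, 0.1842]
eef_rot: [0.0, -0.534, 0.845, -0.0]
force: [0.1, 0.2, -0.7]
gripper_width: 0.04
gripper_force: 0.0
```

apply_moves(motion=[[[0.005,0,0],[0,0,0]],[[0.015,0,0],[0,0,0]],[[0.03,0,0],[0,0,0]],[[0.05,0,0],[0,0,0]],[[0.07,0,0],[0,0,0]],[[0.09,0,0],[0,0,0]],[[0.11,0,0],[0,0,0]],[[0.125,0,0],[0,0,0]],[[0.135,0,0],[0,0,0]],[[0.14,0,0],[0,0,0]]])

```text
time_s: 40.95
ee_pos: [0.4638, -0.2491, 0.1832]
eef_rot: [-0.0, -0.534, 0.846, 0.0]
force: [0.4, 1.0, 0.6]
gripper_width: 0.0401
gripper_force: 0.0
```

```bash
python3 st.py; python3 - <<'E'
from h import *
def c(n):
    im=viewer.read_camera(n);cv2.imwrite(f"pics/l_{n}.png",im);x,y=[int(v) for v in proj(n,[.5245,-.1205,.1])]
    for k in('green','red','brass'):
        m=mask(im,(x-9,y-15,x+12,y+15),k); print(n,k,m and (m[0].round(2),m[1],onz(n,m[0],.13 if k=='brass' else .113).round(4)))
    return cv2.resize(im[y-20:y+20,x-26:x+27],(400,300),interpolation=cv2.INTER_CUBIC)
cv2.imwrite("pics/l.png",np.hstack([c('top'),c('scene')]))
E
```

```text
40.95 [ 0.4638 -0.2491  0.1832] -115.46 F [0.4 1.  0.6] M [ 0.02 -0.01 -0.03] w 0.0401 q6 -1.78
tool fx,fy -1.1 0.0
top green (array([337.44, 221.6 ]), np.int32(50), array([ 0.5178, -0.1275,  0.113 ]))
top red (array([330.42, 217.58]), np.int32(12), array([ 0.5308, -0.1037,  0.113 ]))
top brass (array([336., 219.]), np.int32(9), array([ 0.524 , -0.1219,  0.13  ]))
scene green (array([327.2, 179.8]), np.int32(5), array([ 0.5295, -0.1134,  0.113 ]))
scene red (array([327.58, 184.77]), np.int32(26), array([ 0.5387, -0.0955,  0.113 ]))
scene brass (array([327.3, 174.4]), np.int32(10), array([ 0.5244, -0.1216,  0.13  ]))
```

View pics/l.png

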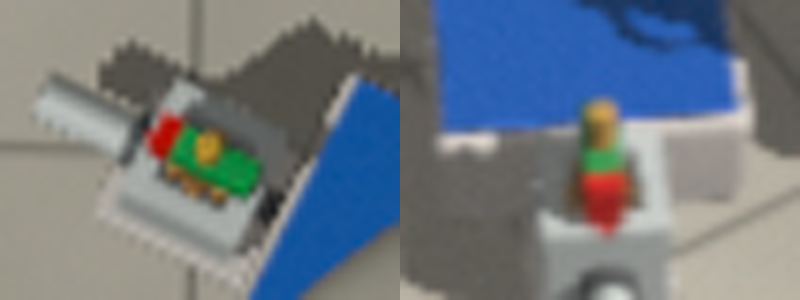

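The red end is over the spout side, at top crop (165,135) and scene crop (605,200), and the wings are down on the face. At equal load the peg sank 5.5 mm, and both views put the bead at z≈0.13, as a seated peg requires. The robot is clear, so I'm handing in.

```bash
python3 -c "
from workcell import job
print(job.sign_off())"
```

```text
the job is handed in; nothing more can be done
None
```

The peg is seated in the tap with its red end along the spout and stays down by itself; the highest press I read was about 21 N, the robot was clear of everything, and I handed the job in at about 41 s; the judge's verdict was not shown.

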